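# Two-key release of a pot tray on a greenhouse roller lane

### The job

A tray of nursery pots waits at the high end of the roller lane, held back by two stop pins. With one fingertip on each, press the two round keys of the console down together and hold both fully down until the tray has rolled to the low end and come to rest against the end stop; then let both keys up and move clear. Do not touch the tray or the lane, and leave the flower pot, the jar and the trowel where they are.

Things in the scene. Friction and masses are not known exactly. Their poses are not given: they have to be found in the camera images.
- console: Low grey fixed box on the bench, 100 mm deep (own x), 150 mm wide (own y), 50 mm high, on a 120 x 170 mm foot plate; origin at the centre of its underside, z up. On top, side by side along its y axis at y = +30 mm (key_left) and -30 mm (key_right), x = 0, two equal round black keys in steel collars (46 mm in diameter, top 62 mm above the bench).
- key_left_top (a point): Centre of the flat top, 30 mm in diameter, of the key on the console's +y side; 76 mm above the bench when up, 66 mm when fully down; it moves with the key. Its y axis is the console's y axis, its z axis points up.
- key_right_top (a point): Centre of the flat top face of the key on the console's -y side, 60 mm from the other; it moves down with the key. Axes as above.
- key_left (a joint): Downward travel of the key on the +y side in m: 0 up, 0.010 fully down. It is a spring: about 1.2 N to start, about 4 N fully down; it comes up by itself when let go. It draws down the stop pin on the lane's robot side.
- key_right (a joint): Downward travel of the key on the -y side in m: 0 up, 0.010 fully down; the same spring. It draws down the other stop pin.
- lane: Fixed conveyor of braked steel rollers between two rails, 470 mm long (own y), 150 mm wide (186 mm over its feet), beyond the console; origin on the bench under its middle, z up. It slopes 7 degrees, high at +y, low at -y; roller tops 78 mm up at the middle. Two 10 mm pins stand 7 mm above the rollers 74 mm up-lane of the middle; each sinks with its key, and either alone stops or catches the tray.
- lane_end (a point): Middle of the face of the low end stop, at roller height. The tray has arrived when its front face rests here.
- tray_mid (a point): Centre, half-way up, of the loose grey tray with six small black empty pots fixed in it (one body, 120 mm wide, 130 mm along the lane, 64 mm high). In the lane's frame it waits at about y = +140, z = 127 mm and ends against the stop at about y = -163, z = 90 mm. Once free it rolls slowly, some seconds for the whole way, depending on its mass.
- pot_mid (a point): Centre, half-way up, of a loose terracotta flower pot, 80 mm in diameter and 80 mm high, standing on the bench beside the console. Leave alone.
- bottle_mid (a point): Centre, half-way up, of a loose amber jar with a white cap, 60 mm in diameter and 120 mm high, standing on the bench beside the console. Leave alone.
- trowel_mid (a point): Middle of a loose hand trowel (290 mm long, 60 mm wide, 26 mm high) lying on the bench, about 10 mm above it. Leave alone.
There are look-alikes about, which are no part of the job. What is shaped like the console but blue or green is not meant.

How it is judged:
By the outcome, as a careful person would: the job done as asked, in the order asked, and still so for the second after the job is handed in, with the robot touching nothing.
It also fails if it takes over 40 s, if anything falls off the work surface, if the arm or the gripper's body presses on something with over 40 N, if the wrist force passes 120 N, or if a joint passes its speed limit or range.

### The arm

A 7-joint arm with a two-finger parallel gripper is mounted at the origin on the work surface. World frame = base frame: x ahead of the robot, y to its left, z up, the work surface at z = 0. Lengths are in mm, angles in rad, forces in N, time in s.
With the tool pointing down it reaches from about 400 to 850 mm from the base axis. Payload 10.4 kg.
Tool frame: the origin (TCP) lies midway between the tips of the shut fingers; the grasp point (between the pads) lies 19 mm behind it (robot.hold_point_z is the distance from the TCP to the grasp point, in mm); z points along the fingers, y is the direction in which the jaws open and shut (so a half turn about z gives the same grasp; the last joint's range is limited). The gripper opens to 85 mm and grips with 20 to 120 N. Pads are 22 mm wide; open, the fingers measure 114 mm over their backs; the gripper's body (76 mm by 85 mm) begins 54 mm behind the grasp point. The pads swing forward as they close: fully open they stand 13 mm farther back than shut.
Start: joints at [-1.294, 0.332, -0.065, 1.46, 0.022, 1.35, -0.088], TCP at [184.567, 597.148, 231.338] pointing down, gripper open.
Joint ranges: [-2.6, 2.6], [-0.5, 2.12], [-1.47, 1.34], [0.16, 2.42], [-1.27, 4.41], [0.06, 2.06], [-2.6, 2.6]. Speed limits (rad/s): [2.22, 2.22, 2.79, 2.79, 3.14, 3.14, 3.14].

### API

Orientations are given as [roll, pitch, yaw] about the fixed x, y, z axes, in that order (R = Rz(yaw) Ry(pitch) Rx(roll)).
In Python, from station import robot gives the robot as it stands. The module is installed in compiled form; this text tells all that it offers.
- The arm moves only by the shell command python3 -m inch 'ROWS' [FORCE]. ROWS is JSON, a list that holds one entry, the list of rows, each a list of 7 numbers: the closure, from 0 (fully open) to 1 (shut), then the shift along the tool's x, y, z in mm, then the turn, a rotation vector about the tool's x, y, z in degrees. A call has 1 to 5 rows; each row shifts and turns the pose as measured when the row begins, along the tool's axes as they then stand; what a row does not reach is not made up. A row lasts 1/8 s, in which the tool goes at most 62.5 mm and 10.7 degrees, less where a joint would pass 70% of its speed; a pose out of reach is approached as far as the arm can. A call is refused whole if a number of a shift passes 62.5 or a number of a turn 10.7, either way. A call with a gripper value outside its range is refused whole. The fingers move at their own pace and stop on an object; FORCE is the grip in N (left out, the last holds). Time passes only in rows, so rows that do not move let the fingers close. It gives the time, the measured TCP pose, the force and the opening at its end, in the units of the state.
- robot.get_obs(): the state, without advancing time (a new reading comes with each control period).
- robot.capture(name): name is "scene" or "side" or "wrist"; returns (picture, depth): 400x640x3 uint8, blue, green, red; 400x640 float32, mm along the optical axis (not along the pixel's ray), 0 where there is no reading.
- robot.camera_info(name): a dict with "intrinsics" (3x3 intrinsics, pixels), "eye" and "attitude" of the camera in the world; the wrist camera has in their place "tool_from_camera" (4x4, takes a point from camera to tool coordinates, whose origin is the TCP and whose axes are the flange's). Camera axes: x right, y up, looking along -z (the intrinsics and any distortion apply to the point x, -y, -z); pixel columns grow to the right and rows downward; lengths in mm; the calibration is good to about 2 mm. The wrist camera is an equidistant fisheye: a pixel r from the principal point sees the ray r / f radians off the axis. A picture is of the moment at which its call begins: read the wrist's pose just before it. camera_info takes no time and is no camera call.
- robot.sign_off(): hands the job in, once; it reports no verdict.
Trained networks look in the newest picture that a camera, given by its name, has taken for a name from the list of things; names that differ only in an ending like _2 or _b are one class to them, and where a whole thing is asked for, a point or a joint stands for the part that bears it (a point fixed in the world has none). Each returns a list of dicts, best first, with "score" (0 to 1); they miss things now and then, are a little off and sometimes report something else, mostly with a low value. They report only what shows in the picture. A call takes as long as a camera call. They do not tell look-alikes from the thing itself.
- robot.trace(query, camera): "region" (400x640 bool, what is visible of it) and "at" ([row, column] in pixels, amid what is visible of it).
- robot.place_of(query, camera): "at" ([row, column] in pixels: a listed point, or the origin of a listed thing).
The state is a dict: "time": time; "qpos": joint angles; "qvel": joint speeds; "joint_efforts": joint torques, N m; "eef_pos": TCP position; "tcp_rot": TCP orientation; "force": force on the tool from outside, world axes, zero at the start; "wrist_torque": the same for the moment, N m; "grip_width": finger opening in mm.
Only numpy, scipy, OpenCV 4.12 (cv2) and the standard library are available. Lean on these libraries where they do the work, as an engineer would, in place of code of your own. Each camera call takes 0.05 s, during which the arm holds its last target.

## Working session

There is one attempt and no reset: what is moved stays moved. The work goes in short steps, Python scripts to look and compute and a shell command to move; the robot and the scene stay as the last step left them, time stands still between calls to the robot, and variables do not carry over. Pictures are saved under pics/ and viewed, and the job is handed in when it is done.

```bash
ls; mkdir -p pics; python3 - <<'E'
from station import robot
import cv2
o=robot.get_obs()
for k,v in o.items(): print(k,v)
for n in ["scene","side","wrist"]:
    print(n,robot.camera_info(n))
    im,d=robot.capture(n); cv2.imwrite(f"pics/{n}0.png",im)
    for q in ["console","key_left","pot_mid","bottle_mid","lane","tray_mid","trowel_mid"]:
        print(n,q,[(round(r["score"],2),[round(x) for x in r["at"]]) for r in robot.place_of(q,n)])
E
```

```text
pics
time 0.0
qpos [-1.29358155  0.33285856 -0.06471401  1.46097181  0.02155394  1.34988204
 -0.08848901]
qvel [ 1.43892185e-03 -3.74475615e-04  4.45331209e-04  3.07172808e-04
 -8.80143431e-04  7.22914717e-05  5.11741604e-04]
joint_efforts [ 2.41877224e-04 -6.25471830e+01  4.90179111e-02 -3.91597724e+01
  1.62058056e-02  1.01864876e-02  1.09988136e-06]
eef_pos [184.45869852 596.75711232 230.50970311]
tcp_rot [-3.14016591e+00  1.75961922e-05  2.84181363e+00]
force [-0.07154276  0.08551491  0.90366371]
wrist_torque [ 0.03871435  0.00708697 -0.01758955]
grip_width 85.43856163484686
scene {'intrinsics': array([[495.55267945,   0.        , 323.42206443],
       [  0.        , 495.55267945, 201.67235898],
       [  0.        ,   0.        ,   1.        ]]), 'eye': array([ 897.99359804, -652.36846098, 1300.86457364]), 'attitude': array([ 0.51194436, -0.00358194,  0.64527457])}
scene console [(0.95, [201, 228]), (0.88, [223, 320]), (0.84, [137, 316]), (0.84, [315, 184])]Traceback (most recent call last):
  File "<stdin>", line 9, in <module>
ValueError: it knows: bottle_mid, console, key_left_top, key_right_top, lane, lane_end, pot_mid, tray_mid, trowel_mid
```

```bash
python3 - <<'E'
from station import robot
import cv2
for n in ["scene","side","wrist"]:
    print(n,robot.camera_info(n))
    im,d=robot.capture(n); cv2.imwrite(f"pics/{n}1.png",im)
    for q in ["console","key_left_top","key_right_top","lane","lane_end","tray_mid","pot_mid"]:
        print(n,q,[(round(r["score"],2),[round(x) for x in r["at"]]) for r in robot.place_of(q,n)])
print(robot.get_obs()["time"])
E
```

```text
scene {'intrinsics': array([[495.55267945,   0.        , 323.42206443],
       [  0.        , 495.55267945, 201.67235898],
       [  0.        ,   0.        ,   1.        ]]), 'eye': array([ 897.99359804, -652.36846098, 1300.86457364]), 'attitude': array([ 0.51194436, -0.00358194,  0.64527457])}
scene console [(0.92, [135, 316]), (0.91, [221, 322]), (0.8, [201, 228]), (0.65, [315, 184]), (0.27, [286, 347])]
scene key_left_top [(0.61, [204, 329]), (0.44, [119, 323]), (0.42, [296, 193]), (0.4, [180, 235])]
scene key_right_top [(0.65, [196, 215]), (0.65, [126, 313]), (0.63, [214, 316]), (0.63, [313, 168])]
scene lane []
scene lane_end [(0.75, [118, 395]), (0.66, [287, 347]), (0.58, [257, 274])]
scene tray_mid [(0.8, [180, 430])]
scene pot_mid [(0.57, [117, 396])]
side {'intrinsics': array([[490.34876919,   0.        , 316.95699625],
       [  0.        , 490.34876919, 200.60495945],
       [  0.        ,   0.        ,   1.        ]]), 'eye': array([  -19.86553221, -1144.03616035,   828.83453764]), 'attitude': array([ 1.00008474,  0.00857016, -0.47519833])}
side console [(0.81, [350, 358
[... 550 characters left out ...]
309.70691629, 195.54455115],
       [  0.        ,   0.        ,   1.        ]]), 'tool_from_camera': array([[ 2.41247490e-04,  9.47215155e-01,  3.20598490e-01,
         8.28321109e+01],
       [ 9.99999577e-01,  5.59921964e-05, -9.17920869e-04,
         3.40894739e-02],
       [-8.87419572e-04,  3.20598576e-01, -9.47214741e-01,
        -1.42976389e+02],
       [ 0.00000000e+00,  0.00000000e+00,  0.00000000e+00,
         1.00000000e+00]])}
wrist console [(0.9, [291, 12]), (0.87, [371, 87]), (0.78, [302, 96]), (0.6, [336, 0])]
wrist key_left_top [(0.72, [323, 85])]
wrist key_right_top [(0.58, [324, 66]), (0.45, [389, 68])]
wrist lane []
wrist lane_end []
wrist tray_mid []
wrist pot_mid []
1.3
```

View pics/scene0.png

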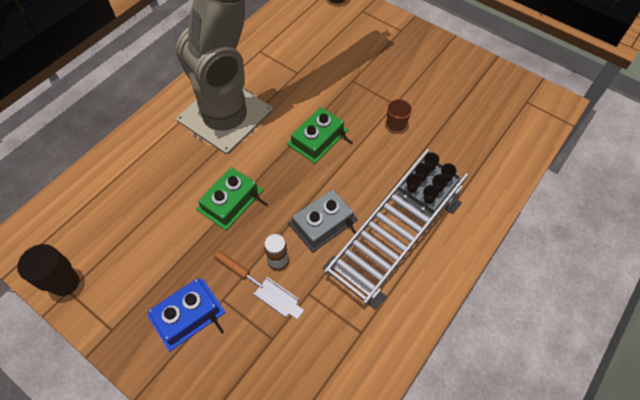

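View pics/side1.png

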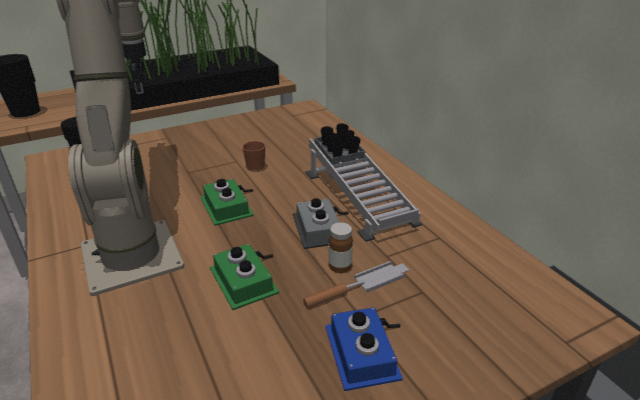

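View pics/wrist1.png

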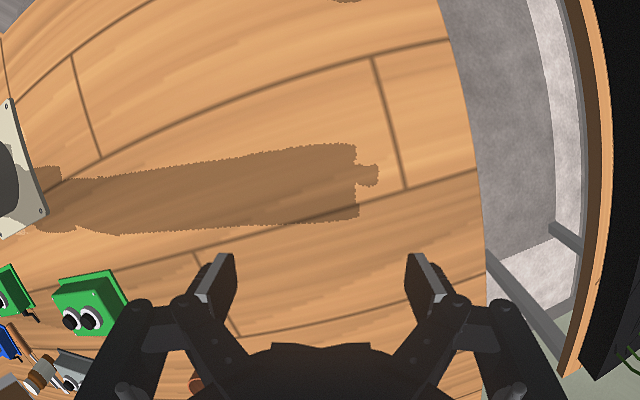

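The grey console has its keys at about (204,329) and (214,316) in the scene picture, and about (202,315) and (212,322) in the side picture. The jar stands at its -y side and the lane beyond it. Next I triangulate.

```bash
cat > h.py <<'E'
from station import robot
import numpy as np, cv2
from scipy.spatial.transform import Rotation as R
def cam(n):
    c=robot.camera_info(n); return c["intrinsics"],np.array(c["eye"]),R.from_euler("xyz",c["attitude"]).as_matrix()
def ray(n,rc):
    K,e,A=cam(n); x=(rc[1]-K[0,2])/K[0,0]; y=(rc[0]-K[1,2])/K[1,1]
    return e,A@np.array([x,-y,-1])
def tri(a,b):
    (e1,d1),(e2,d2)=a,b
    s=np.linalg.lstsq(np.c_[d1,-d2],e2-e1,rcond=None)[0]
    p,q=e1+s[0]*d1,e2+s[1]*d2
    return (p+q)/2,np.linalg.norm(p-q)
def onz(n,rc,z):
    e,d=ray(n,rc); return e+d*(z-e[2])/d[2]
def cloud(n,d):
    K,e,A=cam(n); v,u=np.mgrid[:400,:640]
    P=np.stack([(u-K[0,2])/K[0,0]*d,-(v-K[1,2])/K[1,1]*d,-d],-1)
    return P@A.T+e
def tool():
    o=robot.get_obs(); return np.array(o["eef_pos"]),R.from_euler("xyz",o["tcp_rot"]).as_matrix(),o
E
python3 - <<'E'
from h import *
np.set_printoptions(precision=1,suppress=True)
box={"scene":(185,235,290,360),"side":(190,235,290,345)}
out={}
for n in box:
    im,d=robot.capture(n); P=cloud(n,d); r0,r1,c0,c1=box[n]
    big=cv2.resize(im[r0-20:r1+20,c0-20:c1+20],None,fx=6,fy=6,interpolation=cv2.INTER_NEAREST); cv2.imwrite(f"pics/z_{n}.png",big)
    for q in ["key_left_top","key_right_top","pot_mid","bottle_mid","tray_mid","lane_end","console","trowel_mid"]:
        for r in robot.place_of(q,n):
            a=r["at"]; i,j=int(round(a[0])),int(round(a[1]))
            print(n,q,round(r["score"],2),np.array(a),P[min(i,399),min(j,639)])
            if q.startswith("key") and r0<i<r1 and c0<j<c1: out[n,q]=a
    m=(im.max(2)<45); k,l,st,ce=cv2.connectedComponentsWithStats(m[r0:r1,c0:c1].astype(np.uint8))
    for i in range(1,k):
        if st[i,4]>15: print("black",st[i,4],ce[i][::-1]+[r0,c0], np.median(P[r0:r1,c0:c1][l==i],0))
    # console body top
    sel=(P[...,2]>44)&(P[...,2]<54); sel[:r0]=0;sel[r1:]=0;sel[:,:c0]=0;sel[:,c1:]=0
    p=P[sel][:,:2].astype(np.float32); print("top",len(p),cv2.minAreaRect(p))
for q in ["key_left_top","key_right_top"]:
    if ("scene",q) in out and ("side",q) in out: print(q,tri(ray("scene",out["scene",q]),ray("side",out["side",q])))
E
```

```text
scene key_left_top 0.6 [204.5 329.5] [508.3 -96.6  80.2]
scene key_left_top 0.6 [296.6 190. ] [ 383.5 -528.8   75.7]
scene key_left_top 0.48 [182.1 234.5] [ 242.1 -204.2   77.1]
scene key_left_top 0.4 [116.2 322.5] [299.3 142.8  77.8]
scene key_left_top 0.21 [235.3 393. ] [690.4 -33.6   2.5]
scene key_right_top 0.61 [130.7 312.2] [311.1  76.2  79.9]
scene key_right_top 0.43 [194.7 220.3] [ 240.4 -261.3   78.8]
scene key_right_top 0.43 [312.2 166. ] [ 361.4 -593.1   72.3]
scene key_right_top 0.41 [214.7 314.2] [ 492.8 -150.6   77.8]
scene key_right_top 0.3 [203.1 329.3] [503.2 -94.4  77.5]
scene pot_mid 0.82 [116.5 397.1] [462.9 339.5   6.6]
scene bottle_mid 0.94 [253.8 277.6] [ 496.1 -309.1  102.7]
scene tray_mid 0.91 [181.7 430.6] [702.5 120.  108.2]
scene lane_end 0.72 [285.7 343.9] [ 666.1 -242.1   -5.8]
scene console 0.91 [314.3 187.3] [ 399.2 -563.4   51.9]
scene console 0.86 [135.1 313.5] [317.7  77.3  63.8]
scene console 0.66 [203.2 225.4] [ 257.  -264.5   54.6]
scene console 0.55 [224.4 322.8] [ 520.9 -146.    48.5]
scene trowel_mid 0.58 [281.2 254.3] [ 466.3 -385.6   18. ]
b
[... 1083 characters left out ...]
 [ 497.7 -142.5   74.2]
side console 0.87 [280.9 242.8] [ 216.5 -290.4   49.2]
side console 0.83 [206.8 226.7] [285.5  35.2  46.2]
side console 0.69 [229.5 317.6] [ 467.8 -187.8   45.3]
side console 0.59 [351.3 360.7] [ 350.  -600.3   57. ]
side trowel_mid 0.88 [285.1 351.6] [ 456.3 -388.9   14.2]
black 65 [202.6 315.8] [ 505.9 -102.2   73.2]
black 26 [210.7 338.1] [581.5 -95.3  15.2]
black 73 [214.1 320.2] [ 489.8 -160.1   73.4]
top 727 ((528.0465087890625, -117.08329772949219), (178.73776245117188, 152.10751342773438), 75.27910614013672)
key_left_top (array([508.3, -98.8,  79.3]), np.float64(1.304835159214333))
key_right_top (array([ 510.8, -101.3,   60. ]), np.float64(34.050122431446674))
```

```bash
python3 -m inch '[[[0.45,-50,-33,0,0,0,-1],[0.45,-50,-33,0,0,0,-1],[0.45,-50,-33,0,0,0,-0.5],[0.45,-50,-33,0,0,0,0],[0.45,-50,-33,0,0,0,0]]]' 20
```

```text
time: 2.82
eef_pos: [383.0, 368.9, 230.7]
tcp_rot: [3.14, -0.002, 2.896]
force: [0.6, 0.4, -0.3]
grip_width: 46.9
```

```bash
python3 -m inch '[[[0.45,-40,-46,0,0,0,0],[0.45,-40,-46,0,0,0,0],[0.45,-36,-50,0,0,0,0],[0.45,-26,-54,0,0,0,0],[0.45,-26,-54,0,0,0,0]]]'; python3 -m inch '[[[0.45,-16,-56,0,0,0,0],[0.45,-16,-56,0,0,0,0],[0.45,-16,-56,0,0,0,0],[0.45,0,0,0,0,0,0]]]'
```

```text
time: 3.45
eef_pos: [488.3, 78.0, 230.8]
tcp_rot: [3.137, 0.001, 2.895]
force: [1.4, -1.0, -0.3]
grip_width: 46.7
time: 3.95
eef_pos: [493.3, -107.7, 231.3]
tcp_rot: [3.137, 0.004, 2.888]
force: [0.4, 1.6, 0.2]
grip_width: 46.7
```

Now I look with the wrist camera, and check the scene and side views again.

```bash
python3 - <<'E'
from h import *
np.set_printoptions(precision=1,suppress=True)
p,T,o=tool(); print(p,o["tcp_rot"])
im,d=robot.capture("wrist"); cv2.imwrite("pics/w2.png",im)
c=robot.camera_info("wrist"); K=c["intrinsics"]; M=c["tool_from_camera"]
def wray(rc):
    x=rc[1]-K[0,2]; y=rc[0]-K[1,2]; r=np.hypot(x,y); t=r/K[0,0]
    v=np.array([np.sin(t)*x/r,-np.sin(t)*y/r,-np.cos(t)])
    return p+T@M[:3,3], T@(M[:3,:3]@v)
for q in ["key_left_top","key_right_top","console"]:
    for r in robot.place_of(q,"wrist"):
        e,v=wray(r["at"]); z=0 if q=="console" else 76
        print(q,round(r["score"],2),np.array(r["at"]),e+v*(z-e[2])/v[2])
m=(im.max(2)<45).astype(np.uint8); k,l,st,ce=cv2.connectedComponentsWithStats(m)
for i in range(1,k):
    if 100<st[i,4]<6000:
        a=ce[i][::-1]; e,v=wray(a); print("black",st[i],a,e+v*(76-e[2])/v[2])
E
```

```text
[ 493.3 -107.7  231.3] [3.1 0.  2.9]
key_left_top 0.68 [186.2 341.2] [507.6 -88.5  76. ]
key_left_top 0.56 [181.4  24.6] [ 381.5 -523.6   76. ]
key_left_top 0.28 [189.7 127. ] [ 448.2 -326.5   76. ]
key_right_top 0.72 [188.3 279.9] [ 494.  -149.1   76. ]
key_right_top 0.58 [183.4   4.2] [ 366.2 -588.5   76. ]
console 0.96 [172.7  41.5] [ 375.9 -570.6    0. ]
console 0.66 [168.8 309.6] [ 499.9 -121.6    0. ]
black [  1 175  14  19 154] [183.5   8.3] [ 370.3 -574.8   76. ]
black [ 19 174  16  20 160] [182.9  27.6] [ 385.8 -516.8   76. ]
black [  90  320  127   80 2424] [371.2 135.2] [ 748.5 -513.    76. ]
```

View pics/w2.png

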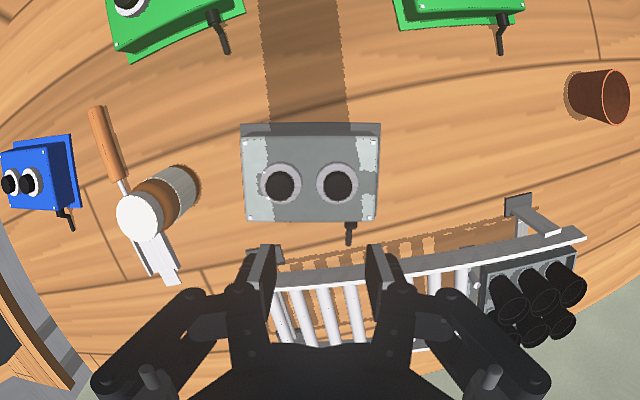

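```bash
python3 -m inch '[[[0.45,-6,-7,40,0,0,0],[0.45,-5,-6,40,0,0,0],[0.45,0,0,20,0,0,0],[0.45,0,0,0,0,0,0]]]'
cat > w.py <<'E'
from h import *
import sys
np.set_printoptions(precision=1,suppress=True)
p,T,o=tool(); print(o["time"],p,np.degrees(o["tcp_rot"]),o["force"],o["grip_width"])
im,d=robot.capture("wrist"); cv2.imwrite(sys.argv[1],im)
c=robot.camera_info("wrist"); K=c["intrinsics"]; M=c["tool_from_camera"]
def wray(rc):
    x=rc[1]-K[0,2]; y=rc[0]-K[1,2]; r=np.hypot(x,y); t=r/K[0,0]
    v=np.array([np.sin(t)*x/r,-np.sin(t)*y/r,-np.cos(t)])
    return p+T@M[:3,3], T@(M[:3,:3]@v)
for q in ["key_left_top","key_right_top"]:
    for r in robot.trace(q,"wrist")[:1]:
        print(q,"region",round(r["score"],2),r["at"])
    for r in robot.place_of(q,"wrist"):
        e,v=wray(r["at"]); w=e+v*(76-e[2])/v[2]
        print(q,round(r["score"],2),np.array(r["at"]),w,"tool",T.T@(w-p))
m=(im.max(2)<45).astype(np.uint8); k,l,st,ce=cv2.connectedComponentsWithStats(m)
for i in range(1,k):
    if 200<st[i,4]<9000:
        a=ce[i][::-1]; e,v=wray(a); w=e+v*(76-e[2])/v[2]; print("black",st[i],a,w,"tool",T.T@(w-p))
E
python3 w.py pics/w3.png
```

```text
time: 4.65
eef_pos: [504.1, -109.3, 128.5]
tcp_rot: [3.133, 0.004, 2.909]
force: [0.3, 0.3, 0.6]
grip_width: 47.0
4.65 [ 504.1 -109.3  128.5] [179.5   0.2 166.7] [0.3 0.3 0.6] 46.96746822876796
key_left_top region 0.8 [212.7, 343.6]
key_right_top region 0.86 [214.3, 261.2]
key_right_top 0.92 [218.  256.5] [ 493.9 -151.6   76. ] tool [  0.3 -44.   52.2]
black [546   0  19  45 226] [ 13.9 552.3] [386.9 101.3  76. ] tool [162.8 177.4  53.3]
black [ 466  305  174   95 8867] [355.  564.4] [782. 159.  76.] tool [-208.3  324.7   56.1]
black [  90  320   61   75 1183] [372.8 114.9] [ 654.1 -404.5   76. ] tool [-213.8 -253.1   51.3]
black [438 333  25  32 243] [348.1 452.2] [671.8 -15.7  76. ] tool [-141.4  129.3   54.2]
black [147 340  69  53 873] [362.9 184.1] [ 631.8 -282.    76. ] tool [-163.9 -139.    52.1]
```

View pics/w3.png

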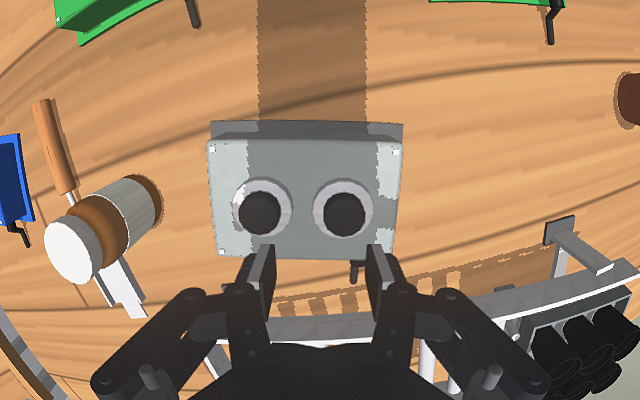

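```bash
cat >> w.py <<'E'
print("--- trace centroid / circle fit")
for q in ["key_left_top","key_right_top"]:
    for r in robot.trace(q,"wrist")[:2]:
        c_,rad=cv2.minEnclosingCircle(np.argwhere(r["region"]).astype(np.float32))
        e,v=wray(r["at"]); w=e+v*(76-e[2])/v[2]
        print(q,round(r["score"],2),r["region"].sum(),r["at"],c_,rad,w,"tool",T.T@(w-p))
# dark pixels within console area
g=(im.max(2)<60).astype(np.uint8); 
k,l,st,ce=cv2.connectedComponentsWithStats(g)
for i in range(1,k):
    if 200<st[i,4] and 150<ce[i][1]<260 and 200<ce[i][0]<400:
        a=ce[i][::-1]; e,v=wray(a); w=e+v*(76-e[2])/v[2]; print("dark",st[i],a,w,"tool",T.T@(w-p))
E
python3 w.py pics/w4.png | sed -n '1p;/---/,$p'
```

```text
4.9 [ 505.5 -110.6  130.9] [179.5   0.5 166.6] [ 0.5 -0.6  1. ] 47.16795911821544
--- trace centroid / circle fit
key_left_top 0.86 1407 [208.5, 344.5] (210.5, 344.4047546386719) 21.732994079589844 [503.8 -92.2  76. ] tool [ 6.4 16.9 55. ]
key_right_top 0.83 1449 [209.0, 262.1] (209.29571533203125, 261.2101135253906) 21.92390251159668 [ 490.8 -147.6   76. ] tool [  6.2 -40.   54.5]
dark [240 188  42  42 727] [208.7 266.2] [ 491.3 -144.8   76. ] tool [  6.4 -37.1  54.5]
dark [ 325  189   41   43 1345] [210.4 344.4] [505.2 -92.6  76. ] tool [ 5.  16.8 55. ]
```

```bash
python3 -m inch '[[[0.45,3,-12,0,0,0,1.2],[0.45,0,0,15,0,0,0],[0.45,0,0,15,0,0,0],[0.45,0,0,0,0,0,0]]]'; python3 w.py pics/w5.png | sed -n '1p;/---/,$p'
```

```text
time: 5.75
eef_pos: [498.3, -122.7, 97.0]
tcp_rot: [3.133, 0.006, 2.883]
force: [0.2, -0.8, -0.5]
grip_width: 47.1
5.75 [ 498.3 -122.7   97. ] [179.5   0.3 165.2] [ 0.2 -0.8 -0.5] 47.10779266513386
--- trace centroid / circle fit
key_left_top 0.84 1609 [232.5, 368.2] (235.18240356445312, 370.59442138671875) 25.089473724365234 [501.7 -93.9  76. ] tool [ 4.1 28.6 21.3]
key_right_top 0.66 1686 [236.4, 279.0] (236.27659606933594, 274.0) 25.744998931884766 [ 490.5 -145.5   76. ] tool [  1.9 -24.2  20.8]
```

View pics/w5.png

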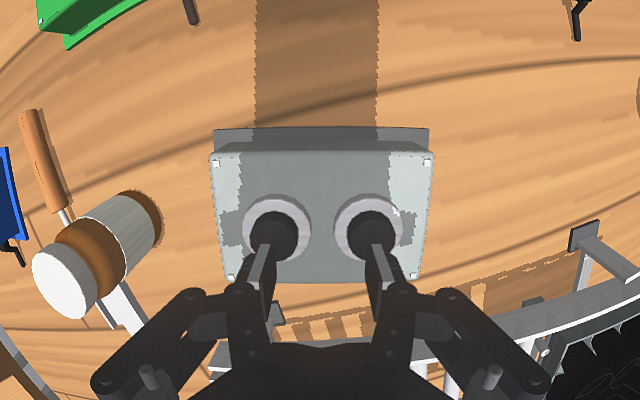

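```bash
python3 -m inch '[[[0.45,1,0,10,0,0,0],[0.45,0,0,8,0,0,0],[0.45,0,0,0,0,0,0]]]'; python3 - <<'E'
from h import *
im,d=robot.capture("side"); cv2.imwrite("pics/s6.png",cv2.resize(im[150:270,240:430],None,fx=4,fy=4,interpolation=cv2.INTER_CUBIC))
im,d=robot.capture("wrist"); cv2.imwrite("pics/w6.png",cv2.resize(im[170:320,200:440],None,fx=3,fy=3,interpolation=cv2.INTER_CUBIC))
E
```

```text
time: 6.48
eef_pos: [498.8, -122.1, 79.9]
tcp_rot: [3.131, 0.01, 2.884]
force: [0.1, -1.0, 0.5]
grip_width: 47.3
```

View pics/s6.png

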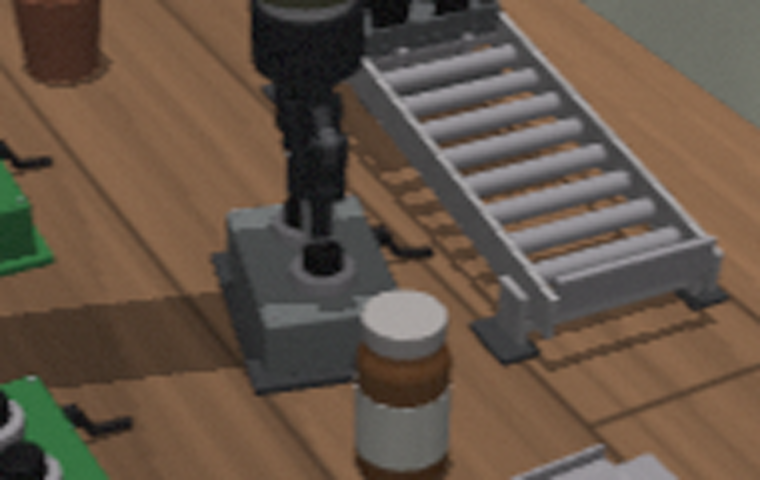

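View pics/w6.png

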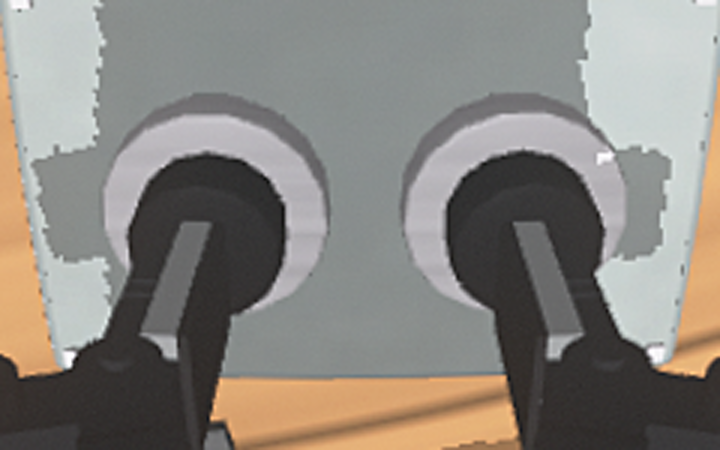

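```bash
python3 -m inch '[[[0.45,2,0,6,0,0,0],[0.45,0,0,4,0,0,0],[0.45,0,0,0,0,0,0]]]'; python3 - <<'E'
from h import *
im,d=robot.capture("wrist"); cv2.imwrite("pics/w7.png",cv2.resize(im[170:320,200:440],None,fx=3,fy=3,interpolation=cv2.INTER_CUBIC))
E
```

```text
time: 6.95
eef_pos: [497.5, -121.7, 70.4]
tcp_rot: [3.131, 0.011, 2.883]
force: [-0.7, 0.2, 3.8]
grip_width: 47.0
```

View pics/w7.png

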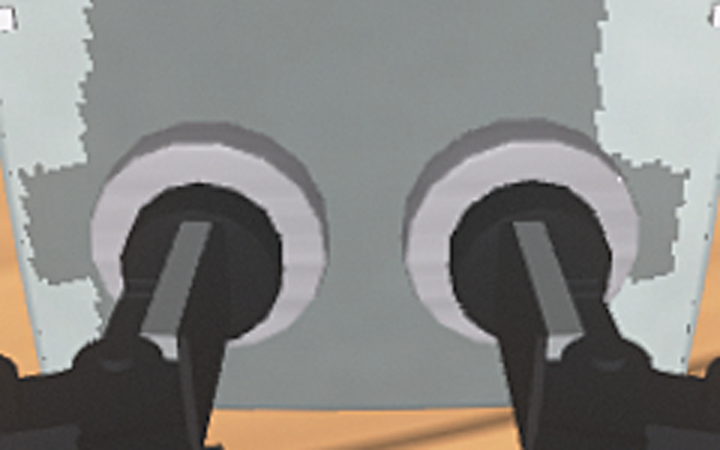

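Both keys are in contact, 3.8 N in total. Now I press down.

```bash
python3 -m inch '[[[0.45,0,0,6,0,0,0],[0.45,0,0,3,0,0,0],[0.45,0,0,2,0,0,0]]]'; python3 -m inch '[[[0.45,0,0,2,0,0,0]]]'; python3 -m inch '[[[0.45,0,0,2,0,0,0]]]'
```

```text
time: 7.38
eef_pos: [498.1, -121.9, 63.2]
tcp_rot: [3.128, 0.01, 2.883]
force: [-17.0, 5.2, 41.7]
grip_width: 47.1
time: 7.5
eef_pos: [498.0, -121.9, 63.3]
tcp_rot: [3.127, 0.01, 2.882]
force: [-15.6, 3.5, 36.3]
grip_width: 47.0
time: 7.62
eef_pos: [498.1, -121.8, 63.4]
tcp_rot: [3.125, 0.009, 2.882]
force: [-15.8, 3.9, 33.4]
grip_width: 47.0
```

```bash
cat > look.py <<'E'
from h import *
import sys
t=sys.argv[1]
o=robot.get_obs(); print(o["time"],o["force"],o["wrist_torque"],o["tcp_rot"],o["eef_pos"])
for n,(a,b,c,d_) in {"side":(110,270,240,430),"scene":(140,310,290,480)}.items():
    im,d=robot.capture(n); cv2.imwrite(f"pics/{n}{t}.png",cv2.resize(im[a:b,c:d_],None,fx=3,fy=3,interpolation=cv2.INTER_CUBIC))
    print(n,[(round(r["score"],2),r["at"]) for r in robot.place_of("tray_mid",n)])
im,d=robot.capture("wrist"); cv2.imwrite(f"pics/w{t}.png",im)
E
python3 look.py 8
```

```text
7.625 [-15.78622823   3.91860527  33.39545525] [ 0.24149185  3.47105413 -0.22837311] [3.12536601 0.00893849 2.88157764] [ 498.05467453 -121.849734     63.44390848]
side [(0.89, [143.4, 342.3])]
scene [(0.94, [188.0, 422.5]), (0.51, [254.9, 279.2])]
```

View pics/side8.png

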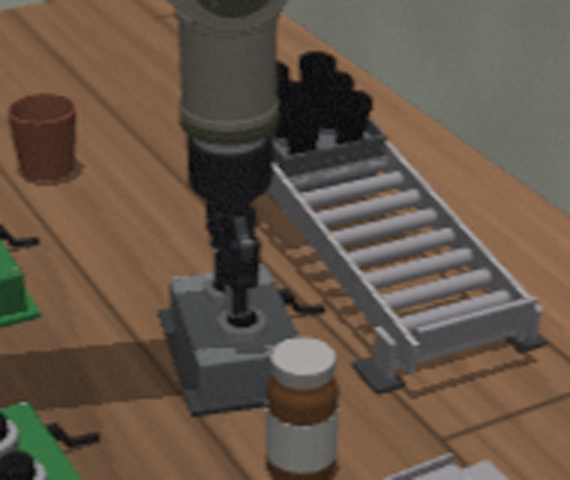

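View pics/w8.png

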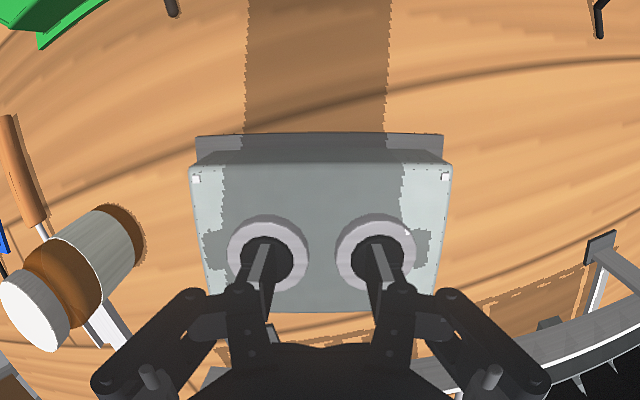

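The tray has started to roll: in the scene picture its centre went from (181,430) to (188,422). Both keys look down, so I keep pressing.

```bash
python3 -m inch '[[[0.45,0,0,2,0,0,0],[0.45,0,0,2,0,0,0],[0.45,0,0,2,0,0,0],[0.45,0,0,2,0,0,0]]]';python3 -m inch '[[[0.45,0,0,2,0,0,0],[0.45,0,0,2,0,0,0],[0.45,0,0,2,0,0,0],[0.45,0,0,2,0,0,0]]]'; python3 look.py 9
```

```text
time: 8.38
eef_pos: [498.1, -121.9, 63.6]
tcp_rot: [3.12, 0.007, 2.88]
force: [-13.8, 3.4, 32.6]
grip_width: 47.1
time: 8.88
eef_pos: [498.2, -121.9, 63.8]
tcp_rot: [3.114, 0.004, 2.878]
force: [-14.7, 3.5, 32.2]
grip_width: 46.9
8.875 [-14.72805837   3.49727815  32.24037519] [ 0.31437366  3.40830486 -0.10708244] [3.11356655 0.00447117 2.87755065] [ 498.15815264 -121.86570972   63.7698586 ]
side [(0.65, [157.5, 253.4]), (0.59, [153.6, 349.4])]
scene [(0.81, [203.6, 406.4])]
```

View pics/side9.png

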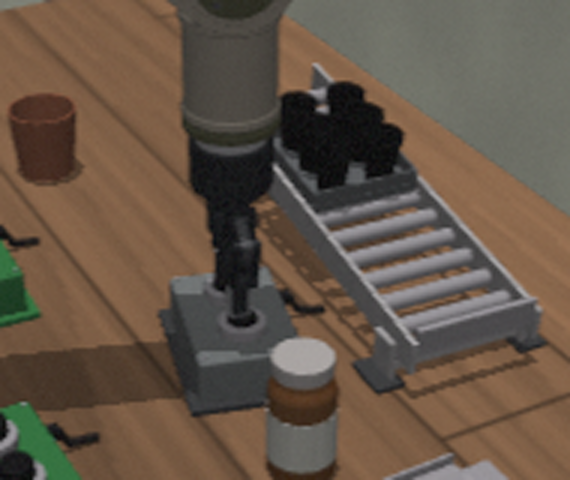

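View pics/w9.png

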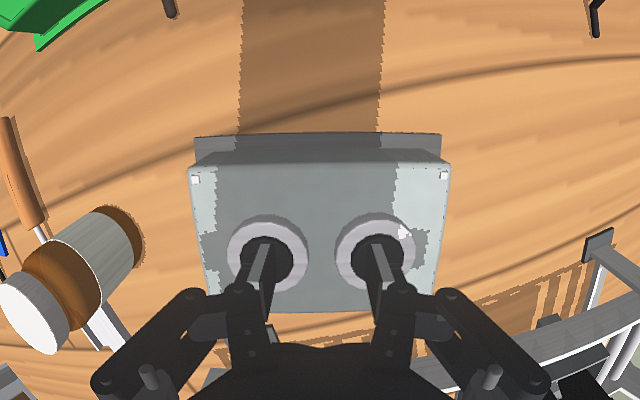

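The tool's roll is drifting, which lifts the left finger slightly. I correct it with a positive turn about tool x while pressing.

```bash
python3 -m inch '[[[0.45,0,0,2,0.5,0,0],[0.45,0,0,2,0.5,0,0],[0.45,0,0,2,0.5,0,0],[0.45,0,0,2,0.5,0,0]]]';python3 - <<'E'
from h import *
o=robot.get_obs(); print(o["force"],o["wrist_torque"],o["tcp_rot"])
E
```

```text
time: 9.62
eef_pos: [498.1, -121.9, 63.3]
tcp_rot: [-3.139, 0.002, 2.875]
force: [-14.7, 2.8, 33.6]
grip_width: 47.2
[-14.66260319   2.81496101  33.64203157] [ 0.81577445  3.28060845 -0.14072612] [-3.13934508e+00  2.36765571e-03  2.87514772e+00]
```

```bash
python3 -m inch '[[[0.45,0,0,2,0,0,0],[0.45,0,0,2,0.1,0,0],[0.45,0,0,2,0.1,0,0],[0.45,0,0,2,0.1,0,0]]]'; python3 look.py 10
```

```text
time: 10.12
eef_pos: [498.1, -121.9, 63.3]
tcp_rot: [-3.14, 0.0, 2.873]
force: [-14.5, 2.8, 32.9]
grip_width: 47.3
10.125 [-14.53838522   2.81489644  32.90667174] [0.74722103 3.19815705 0.03796479] [-3.14014044e+00  5.85074765e-05  2.87296629e+00] [ 498.12557823 -121.9048061    63.27998931]
side [(0.65, [168.9, 361.3])]
scene [(0.64, [223.3, 390.9])]
```

View pics/side10.png

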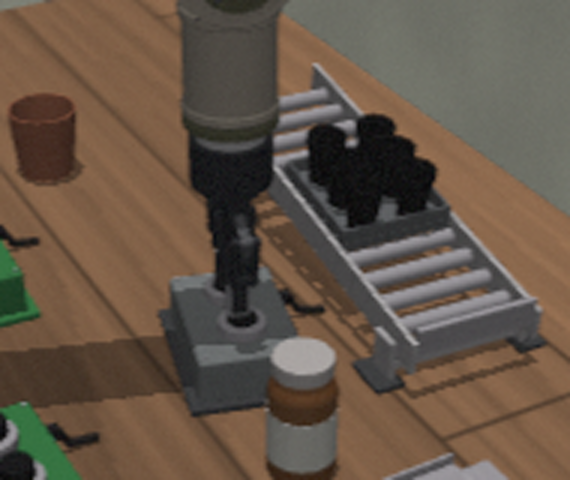

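The tray is about half-way down the lane and still rolling, so I hold on.

```bash
python3 -m inch '[[[0.45,0,0,2,0.1,0,0],[0.45,0,0,2,0.1,0,0],[0.45,0,0,2,0.1,0,0],[0.45,0,0,2,0.1,0,0],[0.45,0,0,2,0.1,0,0]]]'; python3 -m inch '[[[0.45,0,0,2,0.1,0,0],[0.45,0,0,2,0.1,0,0],[0.45,0,0,2,0.1,0,0],[0.45,0,0,2,0.1,0,0],[0.45,0,0,2,0.1,0,0]]]';python3 -m inch '[[[0.45,0,0,2,0.1,0,0],[0.45,0,0,2,0.1,0,0],[0.45,0,0,2,0.1,0,0],[0.45,0,0,2,0.1,0,0],[0.45,0,0,2,0.1,0,0]]]'; python3 look.py 11
```

```text
time: 11.0
eef_pos: [498.1, -121.9, 63.3]
tcp_rot: [-3.139, -0.003, 2.871]
force: [-14.0, 3.0, 31.8]
grip_width: 47.1
time: 11.62
eef_pos: [498.1, -121.9, 63.3]
tcp_rot: [-3.138, -0.005, 2.87]
force: [-13.9, 2.6, 31.9]
grip_width: 47.0
time: 12.25
eef_pos: [498.1, -121.9, 63.3]
tcp_rot: [-3.136, -0.008, 2.869]
force: [-14.3, 2.9, 32.0]
grip_width: 47.1
12.25 [-14.32461468   2.91149903  31.96171189] [0.88279393 3.04787953 0.16581348] [-3.1363589  -0.00790655  2.86876054] [ 498.13683533 -121.90721932   63.31742569]
side [(0.56, [188.0, 380.8])]
scene [(0.58, [252.8, 369.0])]
```

View pics/side11.png

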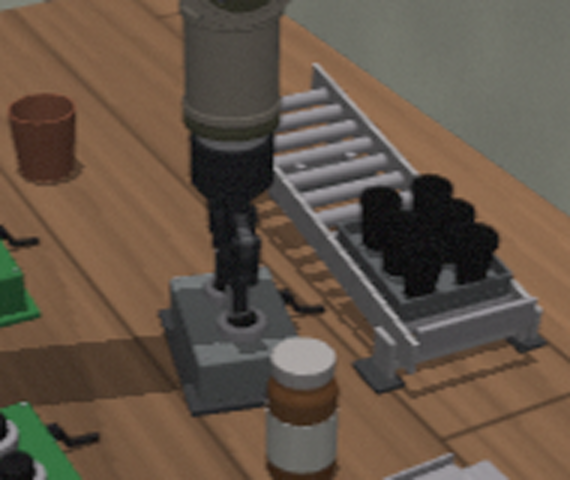

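```bash
python3 -m inch '[[[0.45,0,0,2,0,0,0],[0.45,0,0,2,0,0,0],[0.45,0,0,2,0,0,0],[0.45,0,0,2,0,0,0],[0.45,0,0,2,0,0,0]]]'; python3 -m inch '[[[0.45,0,0,2,0,0,0],[0.45,0,0,2,0,0,0],[0.45,0,0,2,0,0,0],[0.45,0,0,2,0,0,0],[0.45,0,0,2,0,0,0]]]';python3 look.py 12;python3 -m inch '[[[0.45,0,0,2,0,0,0],[0.45,0,0,2,0.1,0,0],[0.45,0,0,2,0.1,0,0],[0.45,0,0,2,0.1,0,0],[0.45,0,0,2,0.1,0,0]]]'; python3 look.py 13
```

```text
time: 13.12
eef_pos: [498.1, -121.9, 63.3]
tcp_rot: [3.14, -0.01, 2.869]
force: [-13.8, 4.1, 31.4]
grip_width: 46.8
time: 13.75
eef_pos: [498.3, -122.0, 63.3]
tcp_rot: [3.133, -0.013, 2.868]
force: [-14.0, 2.8, 32.0]
grip_width: 47.2
13.75 [-14.0077192    2.81642911  31.95540316] [ 0.33956957  3.2251782  -0.04417928] [ 3.13282421 -0.01258674  2.8678906 ] [ 498.32889143 -121.95204773   63.30323381]
side [(0.68, [194.1, 385.4])]
scene [(0.68, [261.6, 362.0])]
time: 14.62
eef_pos: [498.3, -122.0, 63.3]
tcp_rot: [3.133, -0.015, 2.866]
force: [-13.6, 3.3, 32.4]
grip_width: 47.0
14.625 [-13.56786939   3.28984806  32.38725845] [ 0.31802054  3.18220701 -0.09074573] [ 3.13319723 -0.01499883  2.86611151] [ 498.34654485 -121.96999997   63.32464463]
side [(0.6, [192.7, 384.4])]
scene [(0.77, [262.4, 362.1])]
```

View pics/side13.png

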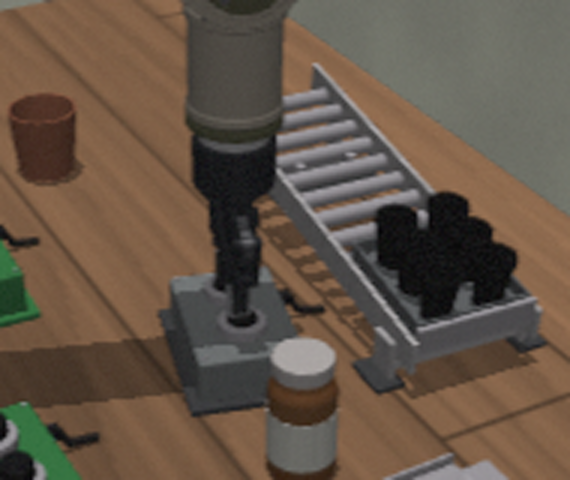

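View pics/scene13.png

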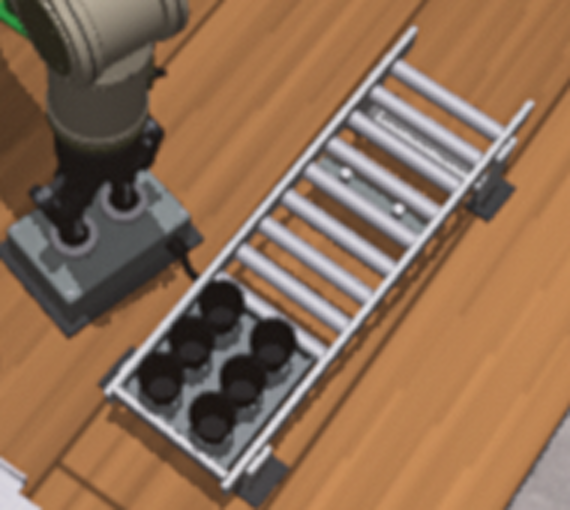

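The tray rests against the end stop; its centre did not change between 13.75 s and 14.6 s. I hold once more and compare pictures.

```bash
python3 -m inch '[[[0.45,0,0,2,0.1,0,0],[0.45,0,0,2,0.1,0,0],[0.45,0,0,2,0.1,0,0],[0.45,0,0,2,0.1,0,0]]]'; python3 look.py 14; python3 - <<'E'
import cv2,numpy as np
for n,s in (("scene",np.s_[270:500,100:340]),("side",np.s_[190:340,340:560])):
    a,b,c=[cv2.imread(f"pics/{n}{i}.png").astype(int)[s] for i in (12,13,14)]
    print(n,abs(a-b).mean(),abs(b-c).mean())
E
```

```text
time: 15.38
eef_pos: [498.4, -122.0, 63.3]
tcp_rot: [3.135, -0.017, 2.865]
force: [-13.9, 4.3, 30.9]
grip_width: 47.0
15.375 [-13.90355834   4.30231674  30.92712326] [ 0.40275013  3.15873782 -0.04239401] [ 3.134976   -0.01695132  2.86513572] [ 498.35699714 -121.97490699   63.31949046]
side [(0.97, [195.9, 386.2])]
scene [(0.86, [261.8, 359.1])]
scene 0.8306702898550725 0.8322644927536232
side 1.8472121212121213 1.8614040404040404
```

The differences are only noise, so the tray is at rest. I lift straight up and move clear.

```bash
python3 -m inch '[[[0.45,0,0,-15,0,0,0],[0.45,0,0,-25,0,0,0],[0.45,0,0,-40,0,0,0],[0.45,0,0,-40,0,0,0],[0.45,0,0,-30,0,0,0]]]'; python3 -m inch '[[[0.45,30,0,0,0,0,0],[0.45,20,0,0,0,0,0],[0.45,0,0,0,0,0,0],[0.45,0,0,0,0,0,0]]]'; python3 look.py 15; python3 -m inch '[[[0.45,0,0,0,0,0,0],[0.45,0,0,0,0,0,0],[0.45,0,0,0,0,0,0],[0.45,0,0,0,0,0,0]]]'
```

```text
time: 16.25
eef_pos: [499.7, -123.6, 216.8]
tcp_rot: [3.136, -0.019, 2.865]
force: [0.0, 1.6, 0.2]
grip_width: 47.3
time: 16.75
eef_pos: [452.7, -110.1, 220.8]
tcp_rot: [3.134, -0.013, 2.865]
force: [0.2, -0.1, 0.6]
grip_width: 46.9
16.75 [ 0.24723449 -0.11750255  0.61543359] [-0.00235908 -0.03431926 -0.01686879] [ 3.13384097 -0.01256317  2.86457761] [ 452.73312943 -110.11853671  220.82243816]
side [(0.86, [196.9, 382.6])]
scene [(0.82, [263.9, 359.0])]
time: 17.5
eef_pos: [452.7, -110.4, 220.2]
tcp_rot: [3.135, -0.014, 2.864]
force: [0.4, 1.0, 0.6]
grip_width: 47.2
```

View pics/side15.png

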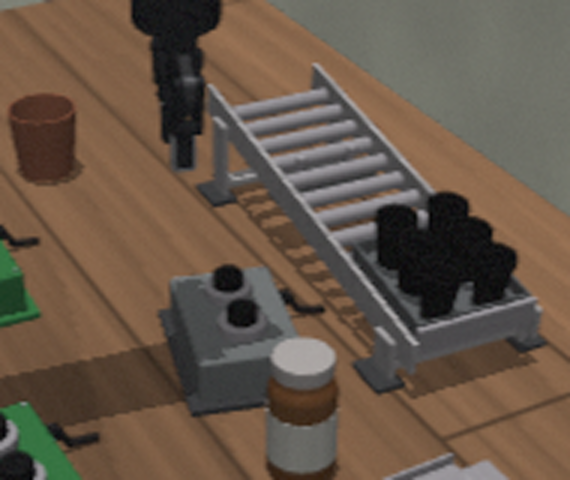

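View pics/w15.png

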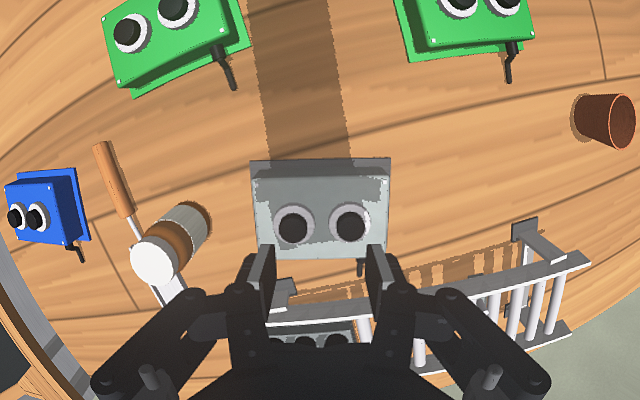

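Both keys are up, the tray is at the stop, and the pot, jar and trowel look unmoved. I hand the job in.

```bash
python3 -c "
from station import robot
print(robot.sign_off())"
```

```text
the job is handed in; nothing more can be done
None
```

I pressed both keys of the grey console with one fingertip on each and held them from about 7.4 s to 15.4 s. The tray rolled down and came to rest against the end stop. I then lifted straight off, moved clear and handed the job in at about 17.5 s.

**Last checks**
- **Tray:** it sits against the stop. Three pictures in a row over about 1.6 s before I let go differed only by noise.
- **Keys:** both are up again in the last pictures.
- **Other things:** the pot, jar and trowel look unmoved by eye in the pictures. I did not re-measure them.
- **Robot:** the force reading after lifting was near zero, and the tool is about 220 mm above the bench.

**What was less than clean**
- **Tilt while holding:** the tool drifted by up to about 1.6°, and I turned it back. My estimate from the wrist moment is that the left key never carried less than about 6.6 N, above the 4 N it needs to stay fully down. Key travel itself was not measured directly.
- **Finding the keys:** the wrist and fixed cameras disagreed by about 5 mm on where they were. I took a value in between and confirmed it in close-up before pressing.
- **Pressing force:** the highest wrist reading was about 42 N upward, all of it through the fingertips.

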